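# Open the push-and-turn bearing cleaner tube and hold the bearings up to drip

## Robot

A 6-joint arm with a two-finger parallel gripper is mounted at the origin on the work surface. World frame = base frame: x ahead of the robot, y to its left, z up, the work surface at z = 0. Lengths are in m, angles in rad, forces in N, time in s.
With the tool pointing down it reaches from about 0.4 to 0.825 m from the base axis. Payload 7 kg.
Tool frame: the origin (TCP) lies on the centre line of the jaws, within the pads' length; the fingertips stand 17 mm ahead of it and the grasp point (between the pads) lies 2 mm behind it (r.tip_reach is the distance from the TCP to the fingertips, in m); z points along the fingers, y is the line along which they close (so a half turn about z gives the same grasp; the last joint's range is limited). The gripper opens to 85 mm and grips with 20 to 120 N. Pads are 22 mm wide; open, the fingers measure 114 mm over their backs; the gripper's body (76 mm by 85 mm) begins 54 mm behind the grasp point. The pads swing forward as they close: fully open they stand 13 mm farther back than shut.
Start: joints at [-0.863, 0.359, 0.012, 0, -1.224, -0.288], TCP at [0.275, -0.616, 0.248] pointing down, gripper open.
Joint ranges: [-3.07, 3.07], [-1.43, 2.12], [-1.02, 1.25], [-3.03, 1.67], [-3.05, -0], [-3.03, 3.03]. Speed limits (rad/s): [2.39, 2.39, 3.01, 3.14, 3.14, 3.14].

## Interface

Orientations are given as [roll, pitch, yaw] about the fixed x, y, z axes, in that order (R = Rz(yaw) Ry(pitch) Rx(roll)).
In Python, from plant import r, imaging gives the robot as it stands (r), with the cameras (imaging).
- The arm moves only by the tool jog_arm, called by a JSON object that holds its "api" and its "payload", one argument or row to a line. Schema: {"type":"object","properties":{"ticks":{"type":"object","properties":{"tx":{"type":"array","items":{"type":"number"},"minItems":1,"maxItems":12},"ty":{"type":"array","items":{"type":"number"},"minItems":1,"maxItems":12},"tz":{"type":"array","items":{"type":"number"},"minItems":1,"maxItems":12},"yaw":{"type":"array","items":{"type":"number"},"minItems":1,"maxItems":12}},"additionalProperties":false,"required":["tx","ty","tz","yaw"]},"finger_gap":{"type":"number"},"only":{"type":"string"},"quiet":{"type":"boolean"},"lines":{"type":"string"}},"required":["ticks"],"additionalProperties":false}. ticks is an object with one list for each field, all of the same length, 1 to 12, a row being the entries at one place: tx, ty, tz (the shift in shares of 200 mm (1.0 is 200 mm)), yaw (a turn about the tool's z in normalised numbers (1 is pi rad)); each row shifts and turns the commanded pose from where the row before left it, along the tool's axes as they then stand; what a row does not reach is not made up. A row lasts 1/8 s, in which the tool goes at most 0.0625 m and 0.188 rad, less where a joint would pass 70% of its speed; a pose out of reach is approached as far as the arm can. finger_gap is the opening from 0.0 (shut) to 1.0 (fully open), set as the call begins (left out keeps the last). The fingers move at their own pace and stop on an object; the grip force is fixed at half the most. Time passes only in rows, so rows that do not move let the fingers close. The tool returns the time, the measured TCP pose, the force, the opening and the grip force at its end. only (a regular expression) keeps the lines of the reply that match it, lines (a string "A,B") keeps lines A to B, and quiet returns only ok. No shift or turn number may pass 1 either way. Input that does not fit is refused with a message, and nothing moves.
- r.read_state(): the state, without advancing time (a new reading comes with each control period).
- imaging.grab_frame(name): name is "scene" or "top" or "wrist"; returns a dict with "color" (420x560x3 uint8, blue, green, red), "z_map" (420x560 float32, m along the optical axis (not along the pixel's ray), 0 where there is no reading), "fovy" (degrees; the focal length in pixels is half the picture's height over the tangent of half this angle, whatever the lens; pixels are square), "cx", "cy" (the principal point, pixels), "position" and "attitude" of the camera in the world. Camera axes: x right, y up, looking along -z (the intrinsics and any distortion apply to the point x, -y, -z); pixel columns grow to the right and rows downward; lengths in m; the calibration is good to about 2 mm. A picture is of the moment at which its call begins.
- r.close_job(): hands the job in; it is judged then, once.
The state is a dict: "t": time; "qpos": joint angles; "joint_velocities": joint speeds; "effort": joint torques, N m; "ee_pos": TCP position; "tcp_rot": TCP orientation; "contact_force": force on the tool from outside, world axes, zero at the start; "torque": the same for the moment, N m; "width": opening from 0.0 (shut) to 1.0 (fully open); "grip_force": force on a finger pad.
Only numpy, scipy, OpenCV 4.12 (cv2) and the standard library are available. Lean on these libraries where they do the work, as an engineer would, in place of code of your own. Each camera call takes 0.05 s, during which the arm holds its last target. There are 200 camera calls.

## Task

The yo-yo bearings hang on a stem under the push-and-turn safety cap of the steel cleaner tube that stands clamped in its bench holder: press the cap down, twist it counter-clockwise until it is free, and lift it straight up, kept upright, until the whole stem with its bearings is out of the tube. Finish while still holding the cap, upright and still, centred over the open tube with the end of the stem a couple of centimetres above the mouth so that it drips back in. Leave the other things on the table where they are.

Things in the scene. Friction and masses are not known exactly. Their poses are not given: they have to be found in the camera images.
- tube: Upright steel tube, 48 mm across, clamped in a grey bench holder; both are fixed to the table. Origin: centre of the holder's underside, on the tube's axis, z up. Holder: rubber suction foot 104 mm across, its lever reaching 66 mm out towards -y; 26 mm high; then a clamp collar 62 mm across up to 56 mm, its wing screw reaching 47 mm out towards +x.
- tube_shoulder (a point): On the tube's axis at the height of its flat shoulder, 112 mm above the table: here the 48 mm tube steps in to a neck 35 mm across with three bayonet lugs out to 43 mm across. Hidden under the cap. The cap's skirt meets the shoulder when fully pressed.
- tube_mouth (a point): Centre of the tube's open mouth at the top of the neck, 134 mm above the table; hidden under the cap at the start. The hole is 28 mm across and over 100 mm deep.
- cap: Round ribbed black plastic cap, 54 mm across, 29 mm high, 65 to 105 g, closed on the tube; any place round its side may be gripped. Origin: centre of the skirt's lower edge, z up along the axis; at the start 117 mm above the table, 5 mm above the shoulder, x axis as the tube's. Unpressed it has about 3 degrees of play and does not lift.
- cap_top (a point): Centre of the cap's flat top, 146 mm above the table at the start, with a moulded arrow pointing counter-clockwise. A spring inside pushes the cap up: 6 N start to press it down, 11 N bring it to the shoulder 5 mm lower. Pressed 3.5 mm or more it turns counter-clockwise seen from above; from 42 degrees it is free to lift straight off; at 92 degrees it meets a stop, so about 65 is best.
- stem_tip (a point): Lower end of the stem, on the cap's axis 47 mm below the cap's origin; at the start 64 mm below the tube's mouth, inside the tube. The stem is 6 mm thick with four 12.7 mm bearings, and is fixed to the cap.
- remover: Bystander: stainless push-button bearing remover standing upright, 26 mm across, 100 mm high; origin at the centre of its underside.
- yoyo_half: Bystander: purple plastic yo-yo half, 56 mm across, 20 mm high, lying on its rim; origin at the centre of its underside.
- tweezers: Bystander: chrome tweezers lying flat, 120 mm long along their x axis, 4 mm high; origin under their middle.
- spacer_cup: Bystander: white nylon spacer cup, 36 mm across, 26 mm high; origin at the centre of its underside.

How it is judged:
On the way, in this order (a step that is already met when the one before it is completed fails the run):
1. the cap is pushed down at least 3 mm against its spring while still unturned (within 20 degrees) (z of cap in the frame of tube below 0.114 m and angle between the x axis of cap and the x axis of tube, either way round below 0.35 rad), for 0.1 s.
2. the cap, still on the neck, is turned at least 41 degrees (angle between the x axis of cap and the x axis of tube, either way round above 0.72 rad and z of cap in the frame of tube below 0.125 m and horizontal distance between cap and tube below 0.005 m), for 0.1 s.
3. the cap is lifted upright until the stem's lower end has left the mouth, over the mouth (z of stem_tip in the frame of tube_mouth above 0.005 m and horizontal distance between stem_tip and tube_mouth below 0.014 m and angle between cap's own z axis and vertical below 0.2 rad), for 0.1 s.
At the end, for the whole second after the job is handed in: The gripper's fingers hold the cap (over 1 N) still (under 20 mm/s) and upright (within 10 degrees), the stem's lower end 5 to 60 mm above the tube's mouth and within 12 mm of its axis, and cap and stem touch no part of the tube (z of stem_tip in the frame of tube_mouth between 0.005 and 0.06 m and horizontal distance between stem_tip and tube_mouth below 0.012 m and angle between cap's own z axis and vertical below 0.17 rad and linear speed of cap below 0.02 m/s and contact force between the fingers and cap above 1 N and contact force between cap and tube below 0.1 N); the arm keeps its last pose, push and grip.
It fails at once if the remover is pushed more than 25 mm away or tipped over (distance of remover from where it was at the start of the episode above 0.025 m or angle between remover's own z axis and vertical above 0.5 rad).
It fails at once if the yoyo half is pushed more than 25 mm away or tipped over (distance of yoyo_half from where it was at the start of the episode above 0.025 m or angle between yoyo_half's own z axis and vertical above 0.5 rad).
It fails at once if the tweezers is pushed more than 25 mm away or tipped over (distance of tweezers from where it was at the start of the episode above 0.025 m or angle between tweezers's own z axis and vertical above 0.5 rad).
It fails at once if the spacer cup is pushed more than 25 mm away or tipped over (distance of spacer_cup from where it was at the start of the episode above 0.025 m or angle between spacer_cup's own z axis and vertical above 0.5 rad).
It fails at once if the cap and its stem are tipped more than 25 degrees (angle between cap's own z axis and vertical above 0.44 rad).
It also fails if it takes over 38 s, if anything falls off the work surface, if the arm or the gripper's body presses on something with over 40 N, if the wrist force passes 120 N, or if a joint passes its speed limit or range.

## Working session

There is one attempt and no reset: what is moved stays moved. The work goes in short steps, Python scripts to look and compute and a tool call to move; the robot and the scene stay as the last step left them, time stands still between calls to the robot, and variables do not carry over. Pictures are saved under pics/ and viewed, at most 10 in all, crops included, and the job is handed in when it is done.

```bash
ls; mkdir -p pics; cat > h.py <<'E'
import numpy as np, cv2
from plant import r, imaging
from scipy.spatial.transform import Rotation as R
def att(a):
    a=np.array(a,float)
    return a if a.shape==(3,3) else (R.from_euler('xyz',a).as_matrix() if a.size==3 else a)
def grab(n,save=None):
    f=imaging.grab_frame(n)
    if save: cv2.imwrite('pics/'+save,f['color'])
    return f
def foc(f): return f['color'].shape[0]/2/np.tan(np.radians(f['fovy'])/2)
def ray(f,u,v):
    d=np.array([(u-f['cx'])/foc(f),-(v-f['cy'])/foc(f),-1]); return np.array(f['position']),att(f['attitude'])@d
def plane(f,u,v,z):
    p,d=ray(f,u,v); return p+d*(z-p[2])/d[2]
def cloud(f):
    h,w=f['z_map'].shape; u,v=np.meshgrid(np.arange(w),np.arange(h)); z=f['z_map']
    c=np.stack([(u-f['cx'])/foc(f)*z,-(v-f['cy'])/foc(f)*z,-z],-1)
    P=c@att(f['attitude']).T+np.array(f['position']); P[z==0]=np.nan; return P
E
python3 - <<'E'
from h import *
a=grab('scene','s.png');b=grab('top','t.png');np.save('/tmp/x.npy',0)
for f in(a,b): print({k:v for k,v in f.items() if k not in('color','z_map')}, (f['z_map']>0).mean())
print(r.read_state(),r.tip_reach)
E
```

```text
pics
plant.py
{'fovy': 44.87160891252111, 'cx': 278.0017859564253, 'cy': 209.51314402341958, 'position': array([1.06746196, 0.42449381, 0.77417997]), 'attitude': array([ 0.73984877, -0.00655739,  2.21184321])} 0.9962670068027211
{'fovy': 48.89382231994457, 'cx': 275.6908824562992, 'cy': 212.97201485381729, 'position': array([0.41908501, 0.08479187, 0.95730605]), 'attitude': array([ 0.18601906, -0.02652651, -1.58994055])} 0.9961522108843538
{'t': 0.1, 'qpos': array([-8.62883556e-01,  3.59333412e-01,  1.11505950e-02, -3.29266390e-04,
       -1.22409879e+00, -2.88092008e-01]), 'joint_velocities': array([ 0.00024314, -0.00204807,  0.00285505,  0.00209611, -0.00136516,
       -0.00181949]), 'effort': array([-2.30098936e-03, -5.84763300e+01,  2.94109726e+01,  6.95459470e+00,
       -3.20510662e-03,  2.85234040e-05]), 'ee_pos': array([ 0.27493997, -0.61602088,  0.24744193]), 'tcp_rot': array([ 3.14008063e+00, -1.25253432e-04, -2.72188391e+00]), 'contact_force': array([ 0.31677064,  0.10368487, -0.74459894]), 'torque': array([-0.01353222,  0.00183487, -0.0056819 ]), 'grip_force': 0.0, 'width': 0.9985829838990492} 0.017
```

View pics/s.png

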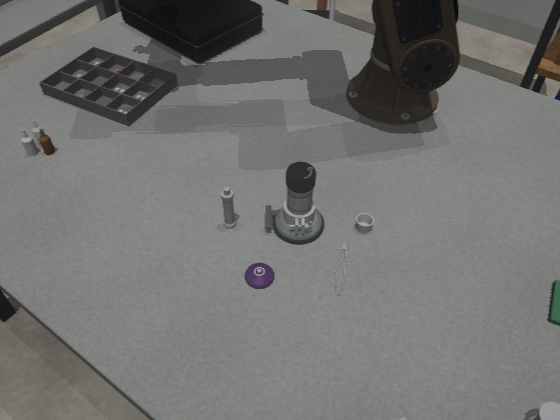

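View pics/t.png

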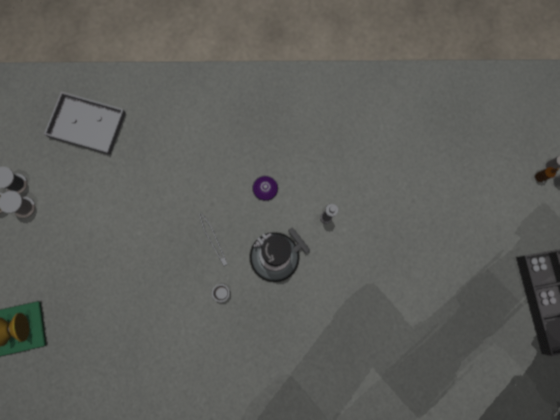

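The scene view shows the cap at about (300,172) on its tube, the remover at (228,208), the yo-yo at (259,275), the tweezers at (342,268) and the cup at (364,222). The top view shows the cap at about (278,248), the remover at (330,212), the yo-yo at (265,188), the tweezers at (213,240) and the cup at (221,294).

```bash
python3 - <<'E'
from h import *
F={n:grab(n) for n in('scene','top')}
for n,box in(('scene',(275,330,155,230)),('top',(240,320,220,290))):
    f=F[n];P=cloud(f);u0,u1,v0,v1=box
    print(n,'table z',np.nanmedian(P[v0:v1,u0-120:u0-60,2]))
    Q=P[v0:v1,u0:u1].reshape(-1,3);Q=Q[np.isfinite(Q).all(1)]
    T=Q[(Q[:,2]>.135)&(Q[:,2]<.16)]
    tz=np.median(T[:,2]);T=T[abs(T[:,2]-tz)<.006]
    c,rad=cv2.minEnclosingCircle(T[:,:2].astype(np.float32));print(n,'top z',tz,len(T),c,rad,T[:,:2].mean(0))
    # dark cap mask, pixels
    m=np.zeros(P.shape[:2],np.uint8);m[v0:v1,u0:u1]=((P[v0:v1,u0:u1,2]>.138)).astype(np.uint8)
    cs=max(cv2.findContours(m,0,1)[0],key=cv2.contourArea);e=cv2.fitEllipse(cs);print('ellipse',e,plane(f,*e[0],.146))
    F[n+'e']=e[0]
p,d=ray(F['scene'],*F['scenee']);q,g=ray(F['top'],*F['tope'])
s=np.linalg.lstsq(np.c_[d,-g],q-p,rcond=None)[0];print('tri',p+d*s[0],q+g*s[1])
for n,(u,v) in dict(remover=(330,212),yoyo=(265,188),tw1=(204,217),tw2=(224,262),cup=(221,294)).items(): print(n,plane(F['top'],u,v,{'remover':.1}.get(n,.02)))
for f,n in((F['top'],'tc.png'),(F['scene'],'sc.png')):
    x,y=(195,170) if n=='tc.png' else (210,150)
    cv2.imwrite('pics/'+n,cv2.convertScaleAbs(cv2.resize(f['color'][y:y+150,x:x+170],None,fx=4,fy=4,interpolation=2),alpha=2))
E
```

```text
scene table z 7.657879589373362e-05
scene top z 0.14573958183585156 543 (0.5065361857414246, 0.06302501261234283) 0.027842165902256966 [0.50852746 0.06411813]
ellipse ((300.99810791015625, 173.1841278076172), (22.87204933166504, 29.781780242919922), 92.02543640136719) [0.51004729 0.06506049 0.146     ]
top table z -0.00041514888810495476
top top z 0.145417521407748 715 (0.5072682499885559, 0.06117240712046623) 0.02735254354774952 [0.50693072 0.06167265]
ellipse ((275.6143798828125, 249.02740478515625), (29.242088317871094, 29.6032772064209), 39.75217056274414) [0.50675535 0.06171803 0.146     ]
tri [0.506527   0.06279053 0.1420328 ] [0.50717287 0.06160814 0.14213622]
remover [ 0.58043445 -0.04406845  0.1       ]
yoyo [0.64832995 0.0778348  0.02      ]
tw1 [0.58870403 0.20396293 0.02      ]
tw2 [0.49580571 0.16286871 0.02      ]
cup [0.43226365 0.16873687 0.02      ]
```

View pics/tc.png

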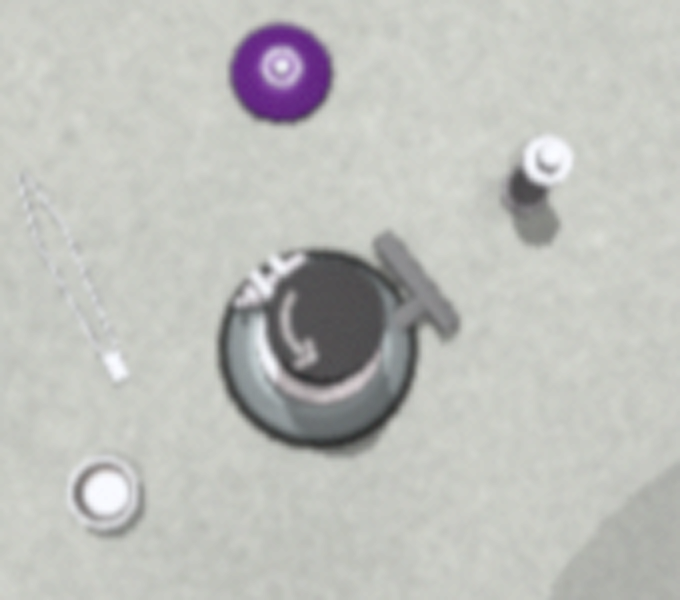

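The crop confirms the layout: cap top at crop (328,318), remover top at (548,160). Both views put the cap near (0.507, 0.062, 0.146). Next I move over it at constant height.

Units first: shifts go in shares of 200 mm and turns go in shares of pi rad. So 0.045 m / 0.2 = 0.225, -0.042 m / 0.2 = -0.21.

{"api": "jog_arm", "payload": {
  "ticks": {"tx": [-0.1, -0.21, -0.21, -0.21, -0.21, -0.21, -0.21, -0.21, -0.21, -0.21, -0.21, -0.21], "ty": [0.1, 0.225, 0.225, 0.225, 0.225, 0.225, 0.225, 0.225, 0.225, 0.225, 0.225, 0.225], "tz": [0, 0, 0, 0, 0, 0, 0, 0, 0, 0, 0, 0], "yaw": [0, 0, 0, 0, 0, 0, 0, 0, 0, 0, 0, 0]},
  "finger_gap": 1.0
}}

```text
t: 1.7
ee_pos: [0.5056, 0.0525, 0.2486]
tcp_rot: [-3.142, 0.001, -2.721]
contact_force: [1.0, -0.7, -0.6]
width: 1.0
grip_force: 0.0
```

{"api": "jog_arm", "payload": {
  "ticks": {"tx": [-0.03, 0, 0], "ty": [0.045, 0, 0], "tz": [0, 0, 0], "yaw": [0, 0, 0]}
}}

```text
t: 2.08
ee_pos: [0.5067, 0.06, 0.2483]
tcp_rot: [3.142, -0.0, -2.723]
contact_force: [0.1, 0.5, -0.4]
width: 0.999
grip_force: 0.0
```

```bash
python3 - <<'E'
from h import *
s=r.read_state();print(s['qpos'].round(3),s['ee_pos'],s['tcp_rot'])
f=grab('wrist','w1.png');P=cloud(f);print(f['position'],f['attitude'])
m=((P[...,2]>.143)&(P[...,2]<.15)&(np.hypot(P[...,0]-.507,P[...,1]-.062)<.04)).astype(np.uint8)
cs=max(cv2.findContours(m,0,1)[0],key=cv2.contourArea);e=cv2.fitEllipse(cs);print(e,plane(f,*e[0],.146),np.median(P[m>0],0),cv2.minEnclosingCircle(P[m>0][:,:2].astype(np.float32)))
E
```

```text
[ 0.503  0.086 -0.345 -0.    -1.14  -1.655] [0.50670219 0.0600218  0.24830114] [ 3.14157592e+00 -2.53903920e-04 -2.72257880e+00]
[0.43190578 0.02760708 0.37327342] [-3.20862943e-01  1.23309782e-03  1.99002735e+00]
((286.7556457519531, 213.02882385253906), (70.81939697265625, 74.36190795898438), 88.38033294677734) [0.50434656 0.06046162 0.146     ] [0.50454347 0.06053198 0.14553054] ((0.5054841041564941, 0.06057506799697876), 0.02697637490928173)
```

View pics/w1.png

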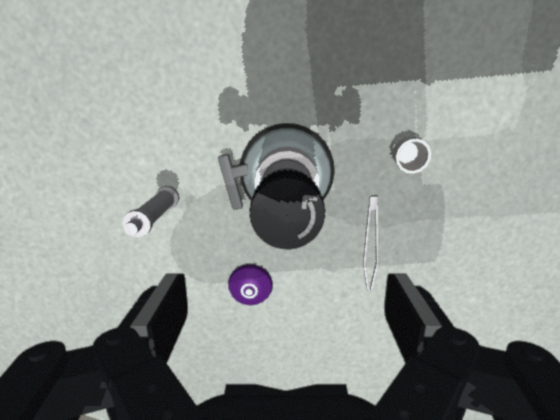

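The wrist view shows the cap at (287,213), midway between the jaws (inner edges at columns 187 and 385), and no bystander is under the fingers. I'll correct by 1 mm, descend and close.

Scaled: 0.03 m / 0.2 = 0.15, 0.001 m / 0.2 = 0.005.

{"api": "jog_arm", "payload": {
  "ticks": {"tx": [0, 0, 0, 0, 0, 0, 0, 0], "ty": [0.005, 0, 0, 0, 0, 0, 0, 0], "tz": [0.1, 0.15, 0.15, 0.1, 0.06, 0.025, 0, 0], "yaw": [0, 0, 0, 0, 0, 0, 0, 0]},
  "finger_gap": 1.0
}}

```text
t: 3.12
ee_pos: [0.5072, 0.0621, 0.132]
tcp_rot: [-3.142, 0.001, -2.722]
contact_force: [-0.9, -0.1, 1.0]
width: 1.001
grip_force: 0.0
```

{"api": "jog_arm", "payload": {
  "ticks": {"tx": [0, 0, 0, 0, 0, 0, 0, 0, 0], "ty": [0, 0, 0, 0, 0, 0, 0, 0, 0], "tz": [0, 0, 0, 0, 0, 0, 0, 0, 0], "yaw": [0, 0, 0, 0, 0, 0, 0, 0, 0]},
  "finger_gap": 0.0
}}

```text
t: 4.25
ee_pos: [0.507, 0.062, 0.1318]
tcp_rot: [-3.141, 0.001, -2.721]
contact_force: [-1.3, -0.3, 5.9]
width: 0.622
grip_force: 61.7
```

Scaled: 0.001 m / 0.2 = 0.005, 0.0005 m / 0.2 = 0.0025.

{"api": "jog_arm", "payload": {
  "ticks": {"tx": [0, 0, 0, 0, 0, 0, 0, 0], "ty": [0, 0, 0, 0, 0, 0, 0, 0], "tz": [0.005, 0.005, 0.005, 0.005, 0.0025, 0, 0, 0], "yaw": [0, 0, 0, 0, 0, 0, 0, 0]}
}}

```text
t: 5.25
ee_pos: [0.507, 0.062, 0.1277]
tcp_rot: [-3.141, 0.001, -2.721]
contact_force: [-3.2, -0.2, 10.3]
width: 0.613
grip_force: 62.1
```

Force fits about 4.3 mm of spring travel. I press slightly more, then twist counter-clockwise, which is a negative turn because the tool's z points down.

Scaled: 0.0005 m / 0.2 = 0.0025, -0.1 rad / 3.1416 = -0.0318.

{"api": "jog_arm", "payload": {
  "ticks": {"tx": [0, 0, 0, 0, 0, 0, 0, 0, 0], "ty": [0, 0, 0, 0, 0, 0, 0, 0, 0], "tz": [0.0025, 0, 0, 0, 0, 0, 0, 0, 0], "yaw": [0, 0, -0.0191, -0.0318, -0.0318, -0.0318, -0.0318, 0, 0]}
}}

```text
t: 6.38
ee_pos: [0.5079, 0.0623, 0.1276]
tcp_rot: [-3.14, 0.002, -2.261]
contact_force: [-1.0, -0.1, 9.7]
width: 0.62
grip_force: 62.2
```

Scaled: -0.1 rad / 3.1416 = -0.0318.

{"api": "jog_arm", "payload": {
  "ticks": {"tx": [0, 0, 0, 0, 0, 0, 0, 0, 0], "ty": [0, 0, 0, 0, 0, 0, 0, 0, 0], "tz": [0, 0, 0, 0, 0, 0, 0, 0, 0], "yaw": [-0.0318, -0.0318, -0.0318, -0.0318, -0.0318, -0.0318, -0.0223, 0, 0]}
}}

```text
t: 7.5
ee_pos: [0.5075, 0.0622, 0.1274]
tcp_rot: [-3.14, 0.0, -1.591]
contact_force: [-1.8, 0.5, 9.9]
width: 0.617
grip_force: 62.2
```

```bash
python3 - <<'E'
from h import *
print(r.read_state()['torque'])
f=grab('wrist');c=grab('top')['color'][220:280,245:305]
cv2.imwrite('pics/w2.png',np.hstack([cv2.resize(f['color'],(560,420)),cv2.resize(cv2.convertScaleAbs(c,alpha=2),(240,420))]))
E
```

```text
[-0.07095398  0.72911411  0.14829437]
```

View pics/w2.png

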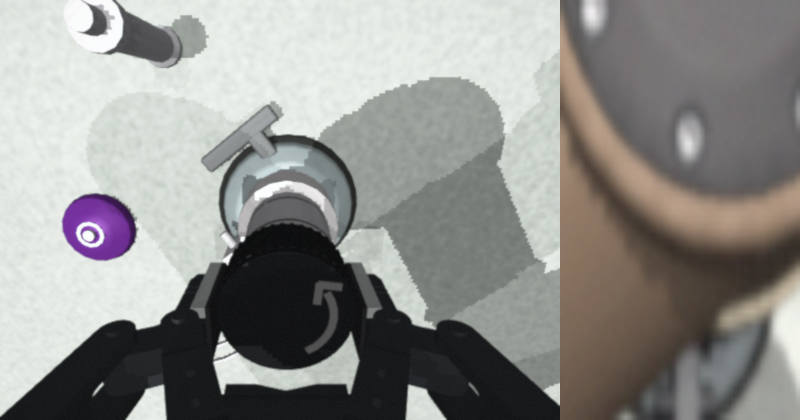

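In the wrist frame the arrow sits where it did before, on the right side of the cap at (328,315), so the cap has turned with the gripper by about 65°. Now I lift straight up.

Scaled: -0.008 m / 0.2 = -0.04, -0.006 m / 0.2 = -0.03.

{"api": "jog_arm", "payload": {
  "ticks": {"tx": [0, 0, 0, 0, 0], "ty": [0, 0, 0, 0, 0], "tz": [-0.01, -0.02, -0.03, -0.04, 0], "yaw": [0, 0, 0, 0, 0]}
}}

```text
t: 8.22
ee_pos: [0.507, 0.0621, 0.1468]
tcp_rot: [-3.141, 0.0, -1.592]
contact_force: [0.1, 0.4, -0.5]
width: 0.615
grip_force: 62.8
```

{"api": "jog_arm", "payload": {
  "ticks": {"tx": [0, 0, 0, 0, 0, 0, 0, 0, 0, 0, 0], "ty": [0, 0, 0, 0, 0, 0, 0, 0, 0, 0, 0], "tz": [-0.04, -0.05, -0.05, -0.06, -0.06, -0.06, -0.04, -0.02, 0, 0, 0], "yaw": [0, 0, 0, 0, 0, 0, 0, 0, 0, 0, 0]}
}}

```text
t: 9.6
ee_pos: [0.5066, 0.0619, 0.2219]
tcp_rot: [3.141, -0.0, -1.592]
contact_force: [0.1, 0.1, -1.3]
width: 0.616
grip_force: 62.9
```

```bash
python3 - <<'E'
from h import *
f=grab('scene');c=f['color'][120:240,230:370]
cv2.imwrite('pics/s2.png',cv2.convertScaleAbs(cv2.resize(c,None,fx=5,fy=5,interpolation=2),alpha=2))
E
```

```text
(no output)
```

View pics/s2.png

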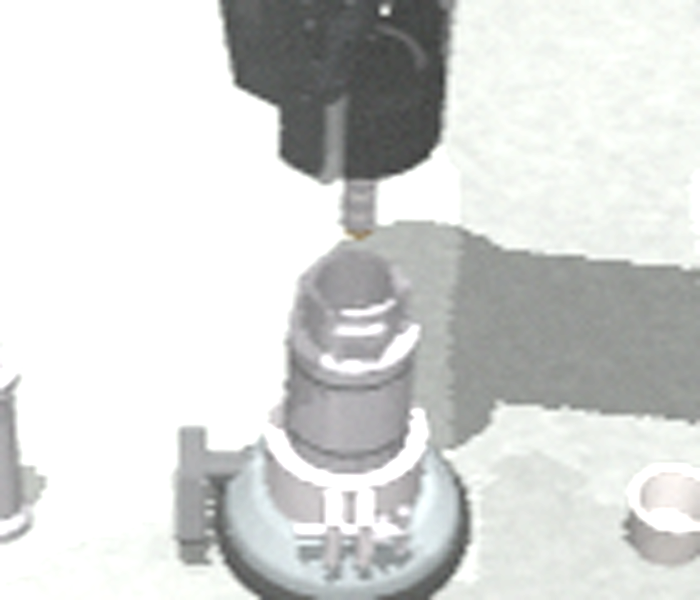

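The stem is fully out and hangs over the open mouth: tip at crop (358,236), mouth centre at about (355,281). A quick numeric check before I hand in.

```bash
python3 - <<'E'
from h import *
f=grab('scene');P=cloud(f)
t=plane(f,230+358/5,120+237/5,.160);m=plane(f,230+355/5,120+281/5,.134);print('tip',t,'mouth',m,t-m)
Q=P[120:240,230:370].reshape(-1,3);Q=Q[(np.hypot(Q[:,0]-.507,Q[:,1]-.062)<.03)]
for a,b in((.15,.195),(.128,.137)):
    S=Q[(Q[:,2]>a)&(Q[:,2]<b)];print(len(S),S.min(0),S.max(0))
print(r.read_state()['joint_velocities'].round(3))
E
```

```text
tip [0.50967236 0.0654153  0.16      ] mouth [0.50589173 0.06274179 0.134     ] [0.00378063 0.00267351 0.026     ]
78 [0.50292488 0.05733447 0.16076513] [0.51348404 0.0689142  0.1894665 ]
171 [0.48727733 0.04137001 0.12802807] [0.52600677 0.08180797 0.13684944]
[-0.    -0.002  0.     0.001 -0.001 -0.   ]
```

```bash
python3 -c "
from plant import r, imaging
print(r.close_job())"
```

```text
the job is handed in; nothing more can be done
None
```

I pressed the cap, twisted it about 65° and lifted it off. The job is handed in with the gripper still holding the cap upright and still, the stem's end about 26 mm above the open tube and within about 5 mm of its axis by the camera; no verdict came back.

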